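# Set a damper's adjuster and nip up its lock ring

### The arm

A 6-joint arm with a two-finger parallel gripper is mounted at the origin on the work surface. World frame = base frame: x ahead of the robot, y to its left, z up, the work surface at z = 0. Lengths are in m, angles in rad, forces in N, time in s.
With the tool pointing down it reaches from about 0.35 to 0.925 m from the base axis. Payload 6.4 kg.
Tool frame: the origin (TCP) lies midway between the tips of the shut fingers; the grasp point (between the pads) lies 19 mm behind it; z points along the fingers, y is the line along which they close (so a half turn about z gives the same grasp; the last joint's range is limited). The gripper opens to 94 mm and grips with 3 to 60 N. Pads are 16 mm wide; open, the fingers measure 119 mm over their backs; the gripper's body (75 mm by 177 mm) begins 78 mm behind the grasp point.
Start: joints at [-1.395, 0.245, 1.558, -0, 1.339, -0.174], TCP at [0.223, -0.611, 0.205] pointing down, gripper open.
Joint ranges: [-3.13, 3.13], [-1.02, 2.26], [0.13, 2.54], [-0.95, 4.09], [0.21, 2.88], [-2.74, 2.74]. Speed limits (rad/s): [2.57, 2.57, 3.14, 3.14, 3.14, 3.14].

### API

Orientations are given as a unit quaternion [w, x, y, z].
In Python, from rig import sensors, imaging, arm gives the robot as it stands.
- The arm moves only by the shell command python3 -m inch 'ROWS' [FORCE]. ROWS is JSON, one flat list of numbers, 7 for each row, row after row: the opening, from -1 (shut) to 1 (fully open), so that 0 is half open, then the shift along the tool's x, y, z in m, then the turn, a rotation vector about the tool's x, y, z in rad. A call has 1 to 20 rows; each row is the pose to reach, as a shift and turn from the pose commanded when the call began, along the tool's axes at that moment; what a row does not reach only later rows make up. A row lasts 1/10 s, in which the tool goes at most 50 mm and 8.59 degrees, less where a joint would pass 70% of its speed; a pose out of reach is approached as far as the arm can. A call with a gripper value outside its range is refused whole. The fingers move at their own pace and stop on an object; FORCE is the grip in N (left out, the last holds). Time passes only in rows, so rows that repeat a pose let the fingers close. It gives the time, the measured TCP pose, the force, the opening and the grip force at its end, in the units of the state.
- sensors.state(): the state, without advancing time (a new reading comes with each control period).
- imaging.grab_frame(name): name is "scene" or "top" or "wrist"; returns a dict with "img" (400x640x3 uint8, red, green, blue), "fx", "fy", "cx", "cy" (pixels), "rvec" (rotation vector, rad) and "tvec" (3), from world to camera coordinates, as OpenCV has them; the wrist camera has in their place "mount" (4x4, takes a point from camera to tool coordinates, whose origin is the TCP and whose axes are the flange's). Camera axes: x right, y down, z forward; pixel columns grow to the right and rows downward; lengths in m; the calibration is good to about 2 mm. A picture is of the moment at which its call begins: read the wrist's pose just before it. There is no depth.
- arm.hand_in(): hands the job in; it is judged then, once.
The state is a dict: "time": time; "q": joint angles; "joint_velocities": joint speeds; "joint_efforts": joint torques, N m; "tool_pos": TCP position; "tcp_rot": TCP orientation; "contact_force": force on the tool from outside, world axes, zero at the start; "ft_torque": the same for the moment, N m; "finger_gap": opening from 0.0 (shut) to 1.0 (fully open); "grasp_force": force on a finger pad.
Only numpy, scipy, OpenCV 4.12 (cv2) and the standard library are available. Lean on these libraries where they do the work, as an engineer would, in place of code of your own. Each camera call takes 0.05 s, during which the arm holds its last target. There are 200 camera calls.

### The job

Turn the red adjuster knob on the damper in the vice until its white pointer stands on the orange mark of the dial. Then turn the blue lock ring with the three pins below it clockwise (seen from above) until it bites on the washer and drags the washer's yellow dot round by about 10 mm, certainly not 20 mm. Leave the knob on its mark and do not disturb the other things on the bench.

Things in the scene. Friction and masses are not known exactly. Their poses are not given: they have to be found in the camera images.
- knob_grip (a point): On the upright axis of the red knob, 13 mm below the top of its grip bar (52 long, 18 wide, 34 mm high), 21 mm above the flange (48 mm across) the bar stands on: the height to grip at. Site x runs along the bar to the pointer, z up. Knob, dial, ring and washer share this axis and turn on the spot, never rising. The knob turns either way at about 0.12 N m and stays where left.
- pointer (a point): Outer tip of the knob's white pointer, 33 mm from the axis, just above the dial; turns with the knob. The white line on top of the bar points the same way.
- mark (a point): Middle of the orange mark on the fixed black dial (76 mm across), 33 mm from the axis. The knob is set when the pointer is within 4.5 mm of it, level distance. Where the mark lies differs each time; at the start it is 0.8 to 2.0 rad clockwise (seen from above) of the pointer. Turning the knob moves neither dial nor ring.
- pin0 (a point): On the centre line of one of the 3 level steel pins of the blue lock ring (80 mm across, 18 high), 75 mm from the axis. Pins are 10 mm thick, 120 degrees apart, and reach out to 100 mm from the axis, ending in black balls 16 mm across. Their centre lines are 46 mm below knob_grip and 30 mm above the vice jaws; nothing else of the vice or washer reaches beyond 56 mm at their height.
- pin1 (a point): As pin0, the next pin anticlockwise seen from above. The ring turns easily (0.06 N m: 1 N at this point) until it bites on the washer, after 0.7 to 2.1 rad clockwise; where cannot be seen. From there it drags the washer along against 0.7 N m (9 to 10 N at this point).
- pin2 (a point): As pin0, the third pin. The ring stays where it is left; anticlockwise loosens it.
- dot (a point): Yellow dot, 10 mm across, on the aluminium washer (112 mm across) under the lock ring, 49 mm from the axis. It stands still until the ring bites, then goes round clockwise with the ring. Tight: the dot has moved 5 to 20 mm from its starting place (0.10 to 0.41 rad round); aim for 10 mm. The dot's place does not tell where the ring bites.
- vice: Teal bench vice fixed to the bench, jaws 125 mm wide with aluminium pads, tops 110 mm above the bench, a damper clamped upright in the middle. Origin: on the bench on the damper's axis; x along the jaws, z up. 0.2 m long across the jaws, plus a screw with a 140 mm tommy bar, 50 mm high, 143 mm to -y of the origin.
- mallet: Hammer with red handle, 260 mm long, lying on the bench; bystander.
- wrench: Steel wrench, 190 mm long, lying beside the vice; bystander.
- driver: Yellow screwdriver, 200 mm long, lying beside the vice; bystander.
- oil: Black oil bottle, 70 mm across, 190 mm tall, standing; bystander. Origin: centre of its underside.
- bowl: Steel parts bowl, 130 mm across, 45 mm high; bystander.
- shaft: Spare damper lying on the bench, 190 mm long, 40 mm thick; bystander.
- jawpad: Aluminium jaw pad, 125 x 30 x 20 mm, lying behind the vice on its +y side; bystander.

How it is judged:
By the outcome, as a careful person would: the job done as asked, in the order asked, and still so for the second after the job is handed in, with the robot touching nothing.
It also fails if it takes over 67 s, if anything falls off the work surface, if the arm or the gripper's body presses on something with over 40 N, if the wrist force passes 120 N, or if a joint passes its speed limit or range.

## Working session

There is one attempt and no reset: what is moved stays moved. The work goes in short steps, Python scripts to look and compute and a shell command to move; the robot and the scene stay as the last step left them, time stands still between calls to the robot, and variables do not carry over. Pictures are saved under pics/ and viewed, at most 10 in all, crops included, and the job is handed in when it is done.

```bash
mkdir -p pics; ls; python3 - <<'E'
from rig import sensors, imaging
import cv2,numpy as np
print(sensors.state())
for n in("scene","top"):
    f=imaging.grab_frame(n); cv2.imwrite(f"pics/{n}0.png",f["img"][:,:,::-1])
    R=cv2.Rodrigues(np.array(f["rvec"]))[0]; print(n,f["fx"],f["cx"],f["cy"],-R.T@np.array(f["tvec"]).ravel())
E
```

```text
pics
{'time': 0.0, 'q': array([-1.39509338e+00,  2.45791292e-01,  1.55897032e+00, -7.29061644e-05,
        1.33868195e+00, -1.74113353e-01]), 'joint_velocities': array([ 2.21392171e-05, -2.67082078e-05,  2.30916155e-03,  3.51857947e-04,
       -1.93665354e-03,  6.27100480e-04]), 'joint_efforts': array([-1.81964269e-04, -4.15835345e+01, -3.14601266e+01,  6.85427058e-02,
        3.31612432e-02, -1.52599368e-04]), 'tool_pos': array([ 0.22264638, -0.61005824,  0.20438341]), 'tcp_rot': array([-9.25424317e-04,  9.84740640e-01,  1.74025903e-01, -3.62032480e-05]), 'contact_force': array([ 0.1060044 , -1.05653062, -0.81327319]), 'ft_torque': array([ 0.00920092, -0.01564758, -0.002084  ]), 'grasp_force': 0.0, 'finger_gap': 0.999913971203354}
scene 480.65722889759854 317.1049301746644 201.19405758895732 [1.78184786 0.02916886 1.05127661]
top 462.3461296278113 318.65072287828735 207.67901915117034 [0.3248716  0.0131467  1.52524971]
```

View pics/top0.png

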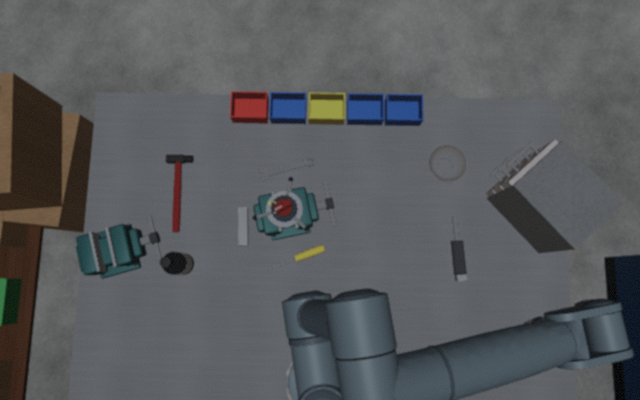

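View pics/scene0.png

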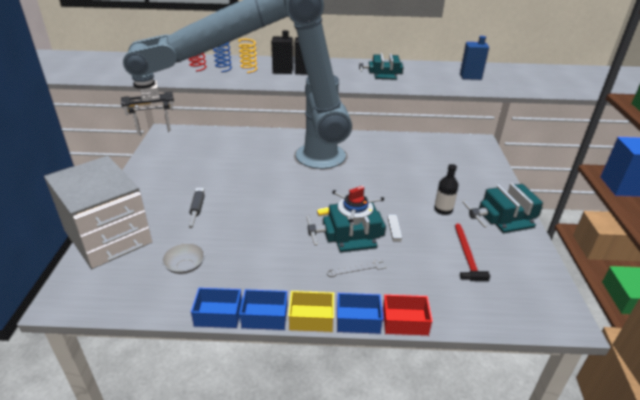

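The top view shows the vice with the red knob near (285,208), the tommy bar to its right, the jaw pad to its left and the screwdriver just below it. I'll enlarge that area.

```bash
cat > h.py <<'E'
from rig import sensors, imaging
import cv2,numpy as np
from scipy.spatial.transform import Rotation as Ro
def cam(n):
    s=sensors.state(); f=imaging.grab_frame(n)
    K=np.array([[f["fx"],0,f["cx"]],[0,f["fy"],f["cy"]],[0,0,1]])
    if n=="wrist":
        T=np.eye(4); w,x,y,z=s["tcp_rot"]; T[:3,:3]=Ro.from_quat([x,y,z,w]).as_matrix(); T[:3,3]=s["tool_pos"]
        M=T@np.array(f["mount"]); R=M[:3,:3].T; t=-R@M[:3,3]
    else: R=cv2.Rodrigues(np.array(f["rvec"]))[0]; t=np.array(f["tvec"]).ravel()
    return f["img"],(K,R,t)
def ray(c,u,v,z):
    K,R,t=c; d=R.T@np.linalg.inv(K)@[u,v,1]; o=-R.T@t
    return o+d*(z-o[2])/d[2]
def proj(c,p):
    K,R,t=c; q=K@(R@np.array(p)+t); return q[:2]/q[2]
def crop(img,u0,v0,w,h,k,name):
    cv2.imwrite("pics/"+name,cv2.resize(img[v0:v0+h,u0:u0+w,::-1],None,fx=k,fy=k,interpolation=cv2.INTER_CUBIC))
E
python3 - <<'E'
from h import *
i,c=cam("top"); crop(i,230,160,110,110,5,"topc.png")
print(ray(c,285,208,.199), ray(c,285,208,.16),ray(c,330,204,.05), ray(c,243,226,.02))
i,c=cam("scene"); 
E
```

```text
[0.52169819 0.11632463 0.199     ] [0.52748612 0.11935871 0.16      ] [ 0.55934626 -0.01708245  0.05      ] [0.4863605  0.26606785 0.02      ]
```

View pics/topc.png

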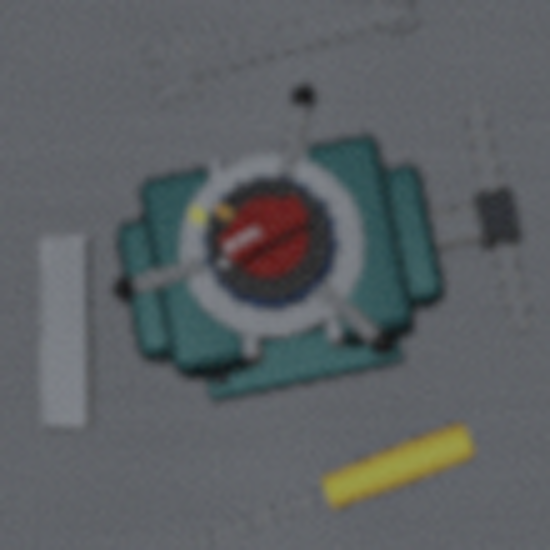

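The crop shows the pointer at about (224,263) and the orange mark at about (225,212), up and clockwise from it. The dot is at (198,215) and the pin balls are at (303,96), (123,288) and (385,342), which puts the axis near (270,242), full-frame (284,208). The arm goes above the knob next for a wrist view.

```bash
python3 - <<'E'
from h import *
i,c=cam("top")
b=np.array([ray(c,230+u/5,160+v/5,.14) for u,v in((303,96),(123,288),(385,342))])
m=b.mean(0);print(b,m,np.linalg.norm(b-m,axis=1))
for n,u,v,z in(("ptr",224,263,.158),("mark",225,212,.157),("dot",198,215,.125)):
    p=ray(c,230+u/5,160+v/5,z)-m;print(n,np.hypot(*p[:2]),np.arctan2(p[1],p[0]))
f=imaging.grab_frame("wrist");print(np.round(f["mount"],3),f["fx"])
E
python3 -m inch '[1,0.0,-0.02,-0.15,0,0,0, 1,0.05,-0.06,-0.2,0,0,0, 1,0.08,-0.10,-0.2,0,0,0, 1,0.12,-0.14,-0.2,0,0,0, 1,0.15,-0.18,-0.2,0,0,0, 1,0.18,-0.22,-0.2,0,0,0, 1,0.21,-0.25,-0.2,0,0,0, 1,0.24,-0.29,-0.2,0,0,0, 1,0.27,-0.32,-0.2,0,0,0, 1,0.30,-0.36,-0.2,0,0,0, 1,0.33,-0.39,-0.2,0,0,0, 1,0.36,-0.42,-0.2,0,0,0, 1,0.39,-0.46,-0.2,0,0,0, 1,0.42,-0.49,-0.2,0,0,0, 1,0.45,-0.53,-0.2,0,0,0, 1,0.48,-0.56,-0.2,0,0,0, 1,0.50,-0.58,-0.2,0,0,0, 1,0.50,-0.58,-0.2,0,0,0, 1,0.50,-0.58,-0.2,0,0,0]'
```

```text
[[0.61978206 0.1062889  0.14      ]
 [0.49957864 0.21192055 0.14      ]
 [0.46952013 0.05295984 0.14      ]] [0.52962694 0.1237231  0.14      ] [0.09182535 0.09317559 0.0928454 ]
ptr 0.03053957783858958 2.131759591828495
mark 0.030185860428299367 1.059661216622666
dot 0.04934278318342489 1.202721607649882
[[ 0.001 -0.962 -0.272  0.08 ]
 [ 1.     0.001  0.    -0.   ]
 [-0.    -0.272  0.962 -0.179]
 [ 0.     0.     0.     1.   ]] 277.68052829209233
time: 2.2
tool_pos: [0.4938, 0.107, 0.405]
tcp_rot: [-0.0, 0.984, 0.176, -0.001]
contact_force: [-0.2, 0.5, 0.4]
finger_gap: 1.005
grasp_force: 0.0
```

The three ball radii agree (92 to 93 mm) and the angles are consistent with the ranges given. I'll refine them with the wrist camera.

```bash
python3 - <<'E'
from h import *
i,c=cam("wrist"); p=proj(c,[.5296,.1237,.16]); print(p)
u,v=int(p[0])-80,int(p[1])-60; u=min(max(u,0),480);v=min(max(v,0),280);print(u,v)
crop(i,u,v,160,120,5,"w1.png"); import pickle; pickle.dump((c,u,v),open("w1.pkl","wb"))
E
```

```text
[318.28706712 146.47954092]
238 86
```

View pics/w1.png

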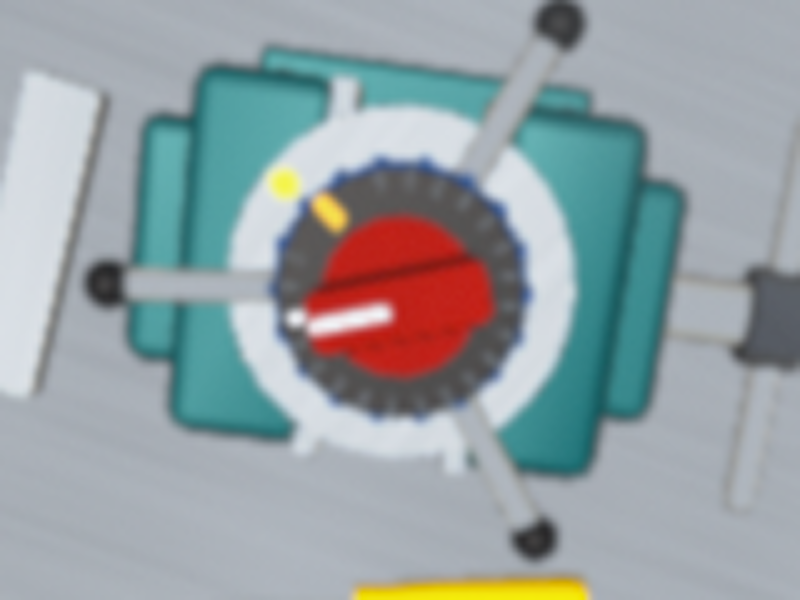

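The wrist crop shows balls at (558,25), (106,283) and (535,537), the pointer at (291,319), the mark at (330,213), the dot at (285,184), and the bar's white line from (388,313) to (310,327).

```bash
python3 - <<'E'
from h import *
import pickle; c,u0,v0=pickle.load(open("w1.pkl","rb"))
P=lambda u,v,z: ray(c,u0+u/5,v0+v/5,z)
b=np.array([P(558,25,.14),P(106,283,.14),P(535,537,.14)])
m=b.mean(0);print(b,m)
for n,p in(("b0",b[0]),("b1",b[1]),("b2",b[2]),("ptr",P(291,319,.158)),("mark",P(330,213,.157)),("dot",P(285,184,.12))):
    d=p-m;print(n,np.hypot(*d[:2]),np.arctan2(d[1],d[0]))
a=P(388,313,.199);e=P(310,327,.199);d=e-a;print("line",np.arctan2(d[1],d[0]),a-m,e-m)
s=sensors.state();w,x,y,z=s["tcp_rot"];print(Ro.from_quat([x,y,z,w]).as_matrix().round(4),s["tool_pos"],s["q"])
E
```

```text
[[0.62116253 0.10746855 0.14      ]
 [0.50117649 0.21248002 0.14      ]
 [0.47101077 0.05521884 0.14      ]] [0.5311166 0.1250558 0.14     ]
b0 0.09174737469307005 -0.19288596065641608
b1 0.09240888914761297 1.9007465582287297
b2 0.09214071537082033 -2.2814461467746607
ptr 0.03361932195412287 2.13675990334549
mark 0.03175998291458246 1.058025719682991
dot 0.04896523389950885 1.2119266272872495
line 2.1004827755759385 [-0.00187411  0.00215826  0.059     ] [-0.01290258  0.02099437  0.059     ]
[[ 9.39e-01  3.44e-01 -9.00e-04]
 [ 3.44e-01 -9.39e-01 -6.00e-04]
 [-1.00e-03  2.00e-04 -1.00e+00]] [0.4935955  0.10568344 0.40518558] [-1.36981505e-02 -1.92450942e-01  1.64795840e+00 -5.94439259e-04
  1.68695870e+00  1.20590313e+00]
```

```bash
python3 -m inch '[1,0.005,0,0.02,0,0,-0.14, 1,0.01,-0.001,0.04,0,0,-0.28, 1,0.015,-0.002,0.06,0,0,-0.42, 1,0.02,-0.003,0.08,0,0,-0.56, 1,0.025,-0.003,0.1,0,0,-0.7, 1,0.03,-0.004,0.11,0,0,-0.84, 1,0.035,-0.005,0.12,0,0,-0.98, 1,0.041,-0.005,0.13,0,0,-1.12, 1,0.041,-0.005,0.14,0,0,-1.26, 1,0.041,-0.005,0.15,0,0,-1.4, 1,0.041,-0.005,0.155,0,0,-1.54, 1,0.041,-0.005,0.155,0,0,-1.67, 1,0.041,-0.005,0.155,0,0,-1.77, 1,0.041,-0.005,0.155,0,0,-1.77, 1,0.041,-0.005,0.155,0,0,-1.77]'
python3 - <<'E'
from h import *
s=sensors.state();w,x,y,z=s["tcp_rot"];R=Ro.from_quat([x,y,z,w]).as_matrix();print(R.round(4),s["tool_pos"],np.arctan2(R[1,0],R[0,0]),s["q"])
print(R.T@(np.array([.5305,.1245,.168])-s["tool_pos"]))
E
```

```text
time: 3.75
tool_pos: [0.5305, 0.1229, 0.2508]
tcp_rot: [0.0, 0.491, 0.871, 0.0]
contact_force: [0.0, -0.4, 0.4]
finger_gap: 0.999
grasp_force: 0.0
[[-5.183e-01  8.552e-01  5.000e-04]
 [ 8.552e-01  5.183e-01 -2.000e-04]
 [-5.000e-04  3.000e-04 -1.000e+00]] [0.53054378 0.12291481 0.25077779] 2.1156033572839954 [ 1.95348327e-02 -3.92810536e-02  1.78132767e+00 -2.61174104e-04
  1.39907810e+00 -5.25227693e-01]
[0.00141624 0.00076126 0.08277737]
```

```bash
python3 -m inch '[1,0.001,0.001,0.02,0,0,0, 1,0.001,0.001,0.04,0,0,0, 1,0.001,0.001,0.06,0,0,0, 1,0.001,0.001,0.075,0,0,0, 1,0.001,0.001,0.083,0,0,0, 1,0.001,0.001,0.083,0,0,0, 0,0.001,0.001,0.083,0,0,0, -0.5,0.001,0.001,0.083,0,0,0, -1,0.001,0.001,0.083,0,0,0, -1,0.001,0.001,0.083,0,0,0, -1,0.001,0.001,0.083,0,0,0, -1,0.001,0.001,0.083,0,0,0, -1,0.001,0.001,0.083,0,0,0]' 20
```

```text
time: 5.05
tool_pos: [0.5308, 0.1257, 0.1675]
tcp_rot: [-0.0, 0.489, 0.872, 0.0]
contact_force: [0.3, -0.8, 0.2]
finger_gap: 0.439
grasp_force: 0.0
```

```bash
python3 -m inch '[-1,0,0,0,0,0,0, -1,0,0,0,0,0,0, -1,0,0,0,0,0,0, -1,0,0,0,0,0,0, -1,0,0,0,0,0,0, -1,0,0,0,0,0,0]' 20
python3 - <<'E'
from h import *
s=sensors.state();w,x,y,z=s["tcp_rot"];R=Ro.from_quat([x,y,z,w]).as_matrix();print(np.arctan2(R[1,0],R[0,0]),s["tool_pos"],s["contact_force"],s["finger_gap"],s["ft_torque"])
E
```

```text
time: 5.65
tool_pos: [0.5306, 0.1256, 0.1674]
tcp_rot: [-0.0, 0.489, 0.872, -0.0]
contact_force: [-2.1, -1.4, 1.4]
finger_gap: 0.187
grasp_force: 20.0
2.119809581527962 [0.53062593 0.1255585  0.16742476] [-2.09139597 -1.42805472  1.39801476] 0.18653662586332412 [-0.18723931  0.24279488  0.00578748]
```

```bash
python3 -m inch '[-1,0,0,0,0,0,0.1, -1,0,0,0,0,0,0.2, -1,0,0,0,0,0,0.3, -1,0,0,0,0,0,0.4, -1,0,0,0,0,0,0.5, -1,0,0,0,0,0,0.6, -1,0,0,0,0,0,0.7, -1,0,0,0,0,0,0.8, -1,0,0,0,0,0,0.9, -1,0,0,0,0,0,1.0, -1,0,0,0,0,0,1.062, -1,0,0,0,0,0,1.062, -1,0,0,0,0,0,1.062, -1,0,0,0,0,0,1.062]' 20
python3 - <<'E'
from h import *
s=sensors.state();w,x,y,z=s["tcp_rot"];R=Ro.from_quat([x,y,z,w]).as_matrix();print(np.arctan2(R[1,0],R[0,0]),s["tool_pos"],s["contact_force"],s["ft_torque"])
i,c=cam("wrist"); print(proj(c,[.5306,.125,.158]))
E
```

```text
time: 7.05
tool_pos: [0.5311, 0.1256, 0.1674]
tcp_rot: [0.0, 0.863, 0.505, 0.0]
contact_force: [-0.6, -1.6, 0.1]
finger_gap: 0.191
grasp_force: 20.0
1.0583792921871427 [0.53105572 0.12557655 0.16744867] [-0.57500373 -1.60590507  0.14286764] [-0.34386789 -0.1532706  -0.09395859]
[319.82186511 233.32517712]
```

```bash
python3 -m inch '[-0.5,0,0,0,0,0,0, 0,0,0,0,0,0,0, 0,0,0,0,0,0,0, 0,0,0,0,0,0,0, 0,0,0,0,0,0,0, 0,0,0,0,0,0,0, 0,0,0,-0.03,0,0,0, 0,0,0,-0.07,0,0,0, 0,0,0,-0.12,0,0,0, 0,0,0,-0.16,0,0,0, 0,0,0,-0.2,0,0,0, 0,0,0,-0.22,0,0,0, 0,0,0,-0.22,0,0,0, 0,0,0,-0.22,0,0,0]' 20
python3 - <<'E'
from h import *
i,c=cam("wrist"); p=proj(c,[.5306,.125,.16]); print(p)
u,v=int(p[0])-80,int(p[1])-60; u=min(max(u,0),480);v=min(max(v,0),280);print(u,v)
crop(i,u,v,160,120,5,"w2.png"); import pickle; pickle.dump((c,u,v),open("w2.pkl","wb"))
E
```

```text
time: 8.5
tool_pos: [0.5307, 0.1257, 0.3865]
tcp_rot: [-0.0, 0.863, 0.505, -0.0]
contact_force: [0.3, 0.3, -1.0]
finger_gap: 0.499
grasp_force: 0.0
[320.31534144 175.05547445]
240 115
```

View pics/w2.png

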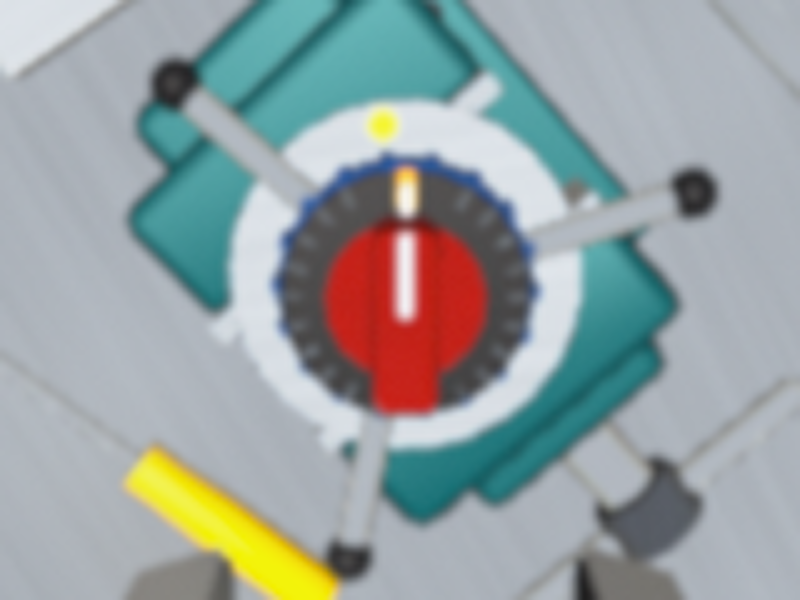

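The pointer (407) stands on the orange mark (405). The dot is at (383,126) and the balls at (175,83), (694,192) and (348,557). I'll measure these, then go beside the far-left pin with the fingers shut.

```bash
python3 - <<'E'
from h import *
import pickle; c,u0,v0=pickle.load(open("w2.pkl","rb"))
P=lambda u,v,z: ray(c,u0+u/5,v0+v/5,z)
b=np.array([P(175,83,.14),P(694,192,.14),P(348,557,.14)])
m=b.mean(0);print(m)
for p in(*b,P(383,126,.131),P(407,190,.158),P(405,172,.157)):
    d=p-m;print(np.hypot(*d[:2]),np.arctan2(d[1],d[0]))
s=sensors.state();print(s["tool_pos"],s["q"])
E
python3 -m inch '[-1,0.003,-0.008,0.01,0,0,-0.14, -1,0.006,-0.016,0.02,0,0,-0.28, -1,0.009,-0.025,0.04,0,0,-0.42, -1,0.012,-0.033,0.06,0,0,-0.56, -1,0.016,-0.042,0.08,0,0,-0.7, -1,0.02,-0.051,0.1,0,0,-0.84, -1,0.023,-0.06,0.12,0,0,-0.98, -1,0.027,-0.071,0.13,0,0,-1.12, -1,0.027,-0.071,0.13,0,0,-1.21, -1,0.027,-0.071,0.13,0,0,-1.21, -1,0.027,-0.071,0.16,0,0,-1.21, -1,0.027,-0.071,0.19,0,0,-1.21, -1,0.027,-0.071,0.22,0,0,-1.21, -1,0.027,-0.071,0.24,0,0,-1.21, -1,0.027,-0.071,0.255,0,0,-1.21, -1,0.027,-0.071,0.255,0,0,-1.21, -1,0.027,-0.071,0.255,0,0,-1.21]' 20
```

```text
[0.53204856 0.12489134 0.14      ]
0.09229243566428694 1.902397757680359
0.09250981570628923 -0.19388283524539673
0.0922503967445897 -2.28937701722625
0.04856946551144487 1.2036180587691845
0.03170954381636131 1.0501519746274268
0.03681110240498751 1.0672048025064382
[0.53029348 0.12565299 0.38540768] [ 2.45468316e-02 -9.06200987e-02  1.59120955e+00 -2.09818881e-06
  1.64398344e+00  5.37587944e-01]
time: 10.25
tool_pos: [0.4825, 0.184, 0.1328]
tcp_rot: [0.0, 0.424, 0.906, 0.0]
contact_force: [0.1, -0.3, -0.2]
finger_gap: 0.005
grasp_force: 0.0
```

```bash
python3 -m inch '[-1,-0.0001,0.0046,0,0,0,0.06, -1,-0.0006,0.0091,0,0,0,0.12, -1,-0.0012,0.0137,0,0,0,0.18, -1,-0.0022,0.0182,0,0,0,0.24, -1,-0.0034,0.0226,0,0,0,0.30, -1,-0.0049,0.0269,0,0,0,0.36, -1,-0.0066,0.0312,0,0,0,0.42, -1,-0.0086,0.0353,0,0,0,0.48, -1,-0.0109,0.0393,0,0,0,0.54, -1,-0.0133,0.0431,0,0,0,0.60, -1,-0.0160,0.0468,0,0,0,0.66, -1,-0.0190,0.0504,0,0,0,0.72, -1,-0.0190,0.0504,0,0,0,0.72]' 20
cat > st.py <<'E'
from h import *
s=sensors.state();w,x,y,z=s["tcp_rot"];R=Ro.from_quat([x,y,z,w]).as_matrix()
d=s["tool_pos"][:2]-np.array([.5313,.1252]);ph=np.arctan2(d[1],d[0])
print("r",np.hypot(*d),"phi",ph,"yaw",np.arctan2(R[1,0],R[0,0]),"z",s["tool_pos"][2],"F tool",(R.T@s["contact_force"]).round(1),"t",s["time"])
E
python3 st.py; python3 - <<'E'
from h import *
i,c=cam("wrist"); crop(i,0,0,640,400,1.25,"w3.png"); print(proj(c,[.5313+.049*np.cos(1.207),.1252+.049*np.sin(1.207),.131]))
E
```

```text
time: 11.55
tool_pos: [0.5345, 0.2019, 0.1342]
tcp_rot: [0.001, 0.715, 0.699, 0.001]
contact_force: [-0.1, 1.3, 0.4]
finger_gap: 0.005
grasp_force: 0.2
r 0.07681263652636877 phi 1.5292073119327452 yaw 1.5473395783889945 z 0.13420696986998112 F tool [ 1.3 -0.1 -0.4] t 11.55
[339.77456919 273.86612364]
```

View pics/w3.png

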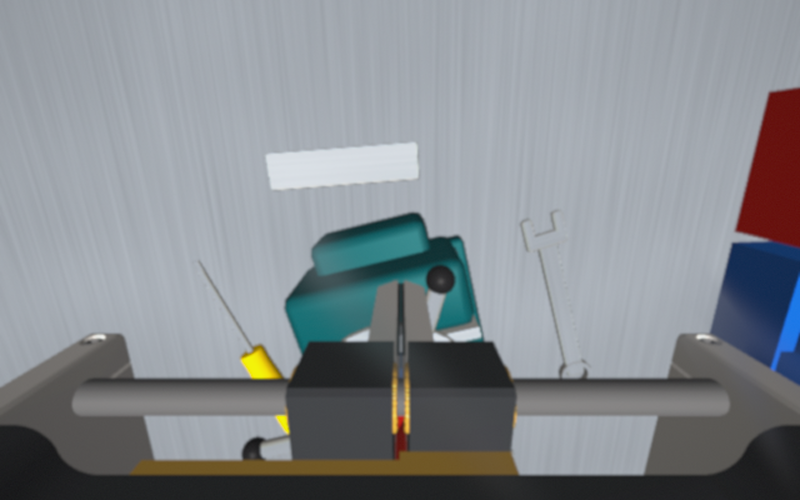

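The view shows the pin being pushed to the right of the shut fingers, with its ball at (440,280). There is only light force so far. I'll go on in small steps, watching the tangential force.

```bash
python3 -m inch '[-1,-0.0001,0.0038,0.002,0,0,0.05, -1,-0.0004,0.0076,0.004,0,0,0.10, -1,-0.0004,0.0076,0.004,0,0,0.10]' 20 >/dev/null; python3 st.py
python3 -m inch '[-1,-0.0001,0.0038,0,0,0,0.05, -1,-0.0004,0.0076,0,0,0,0.10, -1,-0.0004,0.0076,0,0,0,0.10]' 20 >/dev/null; python3 st.py
```

```text
r 0.07680502964825335 phi 1.442940496973287 yaw 1.4486653000854333 z 0.1290604120573875 F tool [0.1 0.4 0.2] t 11.9
r 0.0767522422323906 phi 1.3459952839168778 yaw 1.34926091015226 z 0.12894181549199815 F tool [ 0.9 -0.3  0.4] t 12.2
```

```bash
for k in 1; do :; done; python3 -m inch '[-1,-0.0001,0.0038,0,0,0,0.05, -1,-0.0004,0.0076,0,0,0,0.10, -1,-0.0004,0.0076,0,0,0,0.10]' 20 >/dev/null; python3 st.py
python3 -m inch '[-1,-0.0001,0.0038,0,0,0,0.05, -1,-0.0004,0.0076,0,0,0,0.10, -1,-0.0004,0.0076,0,0,0,0.10]' 20 >/dev/null; python3 st.py
```

```text
r 0.07669947403630799 phi 1.2475921082618389 yaw 1.2496738298188337 z 0.12883972026531051 F tool [-0.1  0.2 -1.3] t 12.5
r 0.07663226006948452 phi 1.149248438739381 yaw 1.1499465116848853 z 0.1286936516188623 F tool [ 0.3 -0.6  0.2] t 12.8
```

```bash
python3 -m inch '[-1,-0.0001,0.0038,0,0,0,0.05, -1,-0.0004,0.0076,0,0,0,0.10, -1,-0.0004,0.0076,0,0,0,0.10]' 20 >/dev/null; python3 st.py
python3 -m inch '[-1,-0.0001,0.0038,0,0,0,0.05, -1,-0.0004,0.0076,0,0,0,0.10, -1,-0.0004,0.0076,0,0,0,0.10]' 20 >/dev/null; python3 st.py
```

```text
r 0.07653225217504701 phi 1.0500289314054985 yaw 1.0500038037516743 z 0.12861284827924022 F tool [-0.5 -0.4 -0.2] t 13.1
r 0.0764626998245975 phi 0.9512720197776574 yaw 0.9501385924382457 z 0.12852927983079582 F tool [-0.5 -0.3  0. ] t 13.4
```

```bash
python3 - <<'E'
from h import *
i,c=cam("top"); crop(i,230,160,110,110,5,"t4.png")
E
```

```text
(no output)
```

View pics/t4.png

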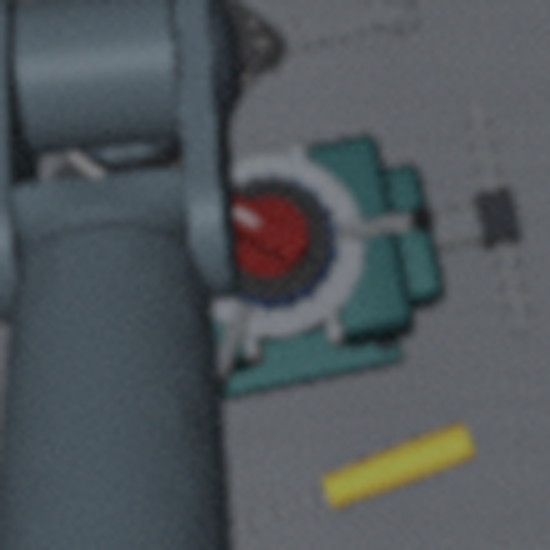

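The top view shows a pin now at (420,217), so the ring has turned about 1.2 rad. The knob still points at the mark. No bite yet, so I'll keep going.

```bash
python3 -m inch '[-1,-0.0001,0.0038,0,0,0,0.05, -1,-0.0004,0.0076,0,0,0,0.10, -1,-0.0004,0.0076,0,0,0,0.10]' 20 >/dev/null; python3 st.py
python3 -m inch '[-1,-0.0001,0.0038,0,0,0,0.05, -1,-0.0004,0.0076,0,0,0,0.10, -1,-0.0004,0.0076,0,0,0,0.10]' 20 >/dev/null; python3 st.py
```

```text
r 0.07636685251106211 phi 0.8518915896970466 yaw 0.8497773109208482 z 0.12844617371597572 F tool [ 0.1 -0.3  0.1] t 13.75
r 0.07632385153319625 phi 0.7522901718749613 yaw 0.7499961929880108 z 0.12845968852106107 F tool [ 0.1 -0.4  0.6] t 14.05
```

```bash
python3 -m inch '[-1,-0.0001,0.0038,0,0,0,0.05, -1,-0.0004,0.0076,0,0,0,0.10, -1,-0.0004,0.0076,0,0,0,0.10]' 20 >/dev/null; python3 st.py
python3 -m inch '[-1,-0.0001,0.0038,0,0,0,0.05, -1,-0.0004,0.0076,0,0,0,0.10, -1,-0.0004,0.0076,0,0,0,0.10]' 20 >/dev/null; python3 st.py
```

```text
r 0.07627123264082317 phi 0.6527628219269619 yaw 0.6501126661590956 z 0.12843886820982472 F tool [ 0.6 -0.6  0.4] t 14.35
r 0.0767021115154662 phi 0.5870717938075374 yaw 0.5496355025203963 z 0.12831808377586257 F tool [ 2.5 -7.2 -0.7] t 14.65
```

The ring has bitten (7 N tangential, and the tool lags). I'll advance 0.16 rad, then back off and look at the dot.

```bash
python3 -m inch '[-1,0,0.0031,0,0,0,0.04, -1,-0.0002,0.0061,0,0,0,0.08, -1,-0.0006,0.0091,0,0,0,0.12, -1,-0.001,0.0122,0,0,0,0.16, -1,-0.001,0.0122,0,0,0,0.16,-1,-0.001,0.0122,0,0,0,0.16]' 20 >/dev/null; python3 st.py
```

```text
r 0.07676013719969739 phi 0.4353919505247794 yaw 0.3909917628561953 z 0.12848648768725307 F tool [ 2.2 -9.3 -0.4] t 15.25
```

```bash
python3 -m inch '[-1,0,-0.006,0,0,0,0, -1,0,-0.012,0,0,0,0, -1,0,-0.014,0,0,0,0, -1,0,-0.014,0,0,0,0, -1,0,-0.014,-0.04,0,0,0, -1,0,-0.014,-0.08,0,0,0, -1,0,-0.014,-0.12,0,0,0, -1,0,-0.014,-0.16,0,0,0, -1,0,-0.014,-0.2,0,0,0, -1,0,-0.014,-0.24,0,0,0, -1,0,-0.014,-0.25,0,0,0, -1,0,-0.014,-0.25,0,0,0, -1,0,-0.014,-0.25,0,0,0]' 20
python3 - <<'E'
from h import *
i,c=cam("wrist"); p=proj(c,[.5313,.1252,.15]); print(p)
u,v=int(p[0])-80,int(p[1])-60; u=min(max(u,0),480);v=min(max(v,0),280);print(u,v)
crop(i,u,v,160,120,5,"w5.png"); import pickle; pickle.dump((c,u,v),open("w5.pkl","wb"))
E
```

```text
time: 16.55
tool_pos: [0.5959, 0.167, 0.3762]
tcp_rot: [-0.0, 0.981, 0.193, -0.002]
contact_force: [0.0, -0.4, -0.6]
finger_gap: 0.006
grasp_force: 0.0
[329.62585141 222.12309258]
249 162
```

View pics/w5.png

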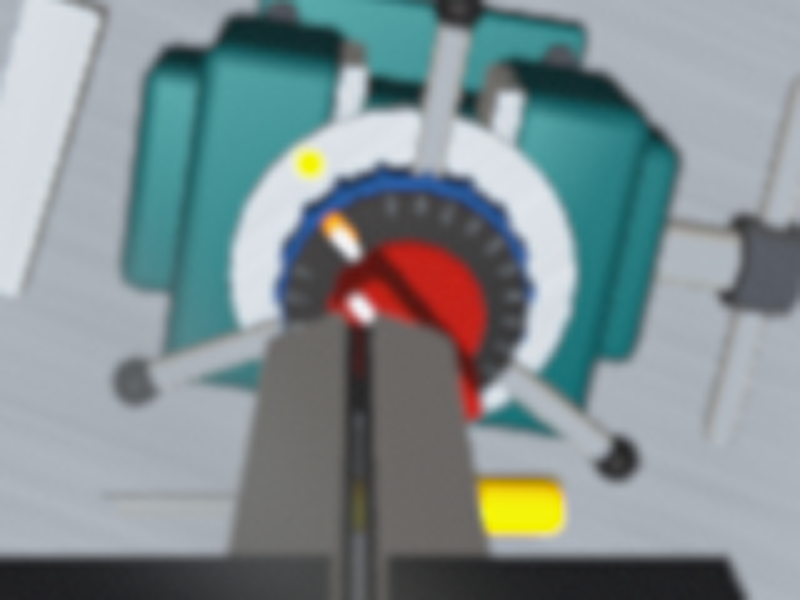

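The dot is at (310,163) and the balls at (458,5), (135,382) and (617,457). The pointer is still on the mark.

```bash
python3 - <<'E'
from h import *
import pickle; c,u0,v0=pickle.load(open("w5.pkl","rb"))
P=lambda u,v,z: ray(c,u0+u/5,v0+v/5,z)
b=np.array([P(458,5,.14),P(135,382,.14),P(617,457,.14)])
m=b.mean(0);print(m)
for p in(*b,P(310,163,.131),P(343,240,.158),P(335,225,.157)):
    d=p-m;print(np.hypot(*d[:2]),np.arctan2(d[1],d[0]))
s=sensors.state();print(s["tool_pos"],s["q"])
E
```

```text
[0.53138663 0.12489583 0.14      ]
0.09227115512923391 0.21817380764159455
0.09247836052329982 2.313135293974896
0.09232961847339666 -1.8739942565563517
0.049128903408210155 1.0343274359393029
0.029473450991108974 1.0845024265027547
0.03442644142639755 1.0557563751037589
[0.59569567 0.16704566 0.37541664] [ 9.04096224e-02  9.09284586e-02  1.42711677e+00 -7.10651177e-05
  1.62809601e+00  1.27349510e+00]
```

The dot has moved about 0.17 rad, or 8.4 mm, which is safely inside the 5 to 20 mm range. The pointer is on the mark and the arm is clear, so I'm handing in.

```bash
python3 -c "
from rig import arm; print(arm.hand_in())"
```

```text
the job is handed in; nothing more can be done
None
```

The job is handed in: the knob's pointer is on the orange mark, and the lock ring is tight, with the washer's dot moved about 8.4 mm clockwise by camera (aim 10, allowed 5 to 20).

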